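Fold out the plant stand, set the caddy on it and stow the bottle

TASK

Push the folding leg of the stand out until it is fully against its stop, then lift the garden caddy by its handle and set it level on the rail and the leg, centred across the leg with its far edge resting along the rail and its handle in line with the leg, and let it go. Then lower the plant-food bottle upright into the caddy's compartment with the clay tile - how high the tile lies is not known - until you feel it touch down gently, and only then let go. Leave the pail, the terracotta pot and the fork undisturbed.

Things in the scene. Friction and masses are not known exactly. Their poses are not given: they have to be found in the camera images.
- stand: Low aluminium fold-out stand bolted to the rack. Origin on the vertical hinge axis of its leg, at rack level; z up. A fixed rail (along y from -95 to +95 mm, x +15 to +47, top 60 mm high) stands on its +x side, on a 4 mm foot plate (x +15 to +65, y -105 to +105); the leg swings on the -x side, towards the robot.
- leg (a joint): Hinge angle of the leg, rad. 0: folded alongside the rail, pointing to the stand's -y; grows as it swings out, clockwise from above; pi/2: the stop, pointing to the stand's -x. Starts at 0 to 0.35. Stiff: about 0.35 N m of friction, stays where it is left, no spring.
- leg_end (a point): On the leg's top face, 145 mm from the hinge axis. Gate leg of aluminium bar, 180 mm long, along this point's y (outer end at -y); top bar 24 mm wide, 38 to 60 mm above the rack, a post at its end. Folded, its last 85 mm stick out past the rail: free room behind it (point's +x) to push towards the point's -x.
- seat (a point): Where the centre of the caddy's underside belongs: 60 mm from the hinge axis towards the stand's -x, at the height of the tops of rail and leg (60 mm). Axes as the stand.
- caddy_grip (a point): Centre of the handle bar of the grey plastic garden caddy, 122 mm above its underside. Caddy 180 (x) by 200 mm (y), walls 6 mm thick, 70 mm high, 0.6 kg; z up. Bar along x, 180 mm long, 20 wide, 16 thick, 44 mm gap below it down to the walls' height. Compartments either side of a divider under the bar: +y full of small tools up to 72 mm, -y for the bottle.
- bay (a point): Middle of the caddy's -y compartment, level with the caddy's underside, 48 mm to -y of the handle; axes as the caddy. Inside 91 mm (y) by 168 mm (x), walls 70 mm high. A clay tile 160 x 85 mm covers its floor; the tile's top lies anywhere from 12 to 43 mm above this point and does not give way. The caddy starts with this side to the robot's right.
- bottle_mid (a point): Middle (half-way up) of the upright plant-food bottle, 135 mm tall: white body 54 mm in diameter up to 78 mm, shoulder to 90 mm, then a black cap 36 mm in diameter from 90 to 135 mm. About 0.22 kg. z up along the bottle.
- pail: Bystander: blue plastic pail, 170 mm in diameter, 170 mm high. Origin under its centre.
- pot: Bystander: empty terracotta pot, 110 mm in diameter, 95 mm high. Origin under its centre.
- fork: Bystander: hand fork lying along its y, 225 mm long, 28 mm high. Origin on the rack under its middle.

How it is judged:
By the outcome, as a careful person would: the job done as asked, in the order asked, and still so for the second after the job is handed in, with the robot touching nothing.
It also fails if it takes over 72 s, if anything falls off the work surface, if the arm or the gripper's body presses on something with over 40 N, if the wrist force passes 120 N, or if a joint passes its speed limit or range.

ROBOT

A 7-joint arm with a two-finger parallel gripper is mounted at the origin on the work surface. World frame = base frame: x ahead of the robot, y to its left, z up, the work surface at z = 0. Lengths are in m, angles in rad, forces in N, time in s.
With the tool pointing down it reaches from about 0.425 to 1.025 m from the base axis. Payload 9.4 kg.
Tool frame: the origin (TCP) lies midway between the tips of the shut fingers; the grasp point (between the pads) lies 19 mm behind it; z points along the fingers, y is the line along which they close (so a half turn about z gives the same grasp; the last joint's range is limited). The gripper opens to 93 mm and grips with 3 to 60 N. Pads are 15 mm wide; open, the fingers measure 128 mm over their backs; the gripper's body (75 mm by 188 mm) begins 65 mm behind the grasp point.
Start: joints at [1.026, 0.599, -0.003, 1.599, 0.002, 0.943, -0.08], TCP at [0.327, -0.647, 0.219] pointing down, gripper open.
Joint ranges: [-2.57, 2.57], [-0.35, 1.97], [-1.29, 1.29], [0.11, 2.56], [-1.05, 4.19], [0.11, 1.86], [-2.63, 2.63]. Speed limits (rad/s): [2.22, 2.22, 3.01, 3.01, 3.14, 3.14, 3.14].

INTERFACE

Orientations are given as a unit quaternion [x, y, z, w].
In Python, from workcell import ctrl gives the robot as it stands. The module is installed in compiled form; this text tells all that it offers. Calls block until the motion is done:
- ctrl.goto(position, orientation): joint-space move of the TCP to a pose.
- ctrl.move_l(position, orientation=None, max_speed=0.15, until_force=None): straight line of the TCP; orientation=None keeps the orientation; max_speed is the mean speed in m/s. With until_force (N) it stops when the force on the tool has changed by that much, and returns True; else False.
- ctrl.move_joints(angles): joint-space move.
- ctrl.gripper_to(opening, effort=None): finger opening in m; effort is the grip in N (None keeps the last); returns when the fingers have stopped.
- ctrl.sleep(seconds).
- ctrl.inverse_kinematics(position, orientation): joint angles nearest the present ones, or None.
- ctrl.read_state(): the state.
- ctrl.capture(name): name is "side" or "top" or "wrist"; returns the picture (400x640x3 uint8, red, green, blue); there is no depth.
- ctrl.get_calibration(name): a dict with "intrinsics" (3x3 intrinsics, pixels), "D" ([k1, k2, p1, p2, k3] as OpenCV has them; the pictures are not rectified), "R" (3x3) and "t" (3): a world point X has camera coordinates R X + t; the wrist camera has in their place "T_tool_cam" (4x4, takes a point from camera to tool coordinates, whose origin is the TCP and whose axes are the flange's). Camera axes: x right, y down, z forward; pixel columns grow to the right and rows downward; lengths in m; the calibration is good to about 2 mm. A picture is of the moment at which its call begins: read the wrist's pose just before it. get_calibration takes no time and is no camera call.
A pose or a line that the arm cannot do raises ctrl.IKError and nothing moves.
- ctrl.job_done(): hands the job in; it is judged then, once.
The state is a dict: "t": time; "joint_pos": joint angles; "qd": joint speeds; "joint_torque": joint torques, N m; "tool_pos": TCP position; "ee_rot": TCP orientation; "contact_force": force on the tool from outside, world axes, zero at the start; "wrist_torque": the same for the moment, N m; "gripper_width": finger opening in m; "finger_force": force on a finger pad.
Only numpy, scipy, OpenCV 4.12 (cv2) and the standard library are available. Lean on these libraries where they do the work, as an engineer would, in place of code of your own. Each camera call takes 0.05 s, during which the arm holds its last target. There are 200 camera calls.

## Working session

There is one attempt and no reset: what is moved stays moved. The work goes in short steps, each a Python script; the robot and the scene stay as the last script left them, time stands still between calls to the robot, and variables do not carry over. Pictures are saved under pics/ and viewed, at most 10 in all, crops included, and the job is handed in when it is done.

```bash
mkdir -p pics
python3 - <<'E'
from workcell import ctrl
import cv2,numpy as np
for n in ("side","top"):
    im=ctrl.capture(n); cv2.imwrite(f"pics/{n}0.png",im[:,:,::-1])
    c=ctrl.get_calibration(n); print(n,{k:np.round(v,4).tolist() for k,v in c.items()}); print(-np.array(c["R"]).T@c["t"])
c=ctrl.get_calibration("wrist");print({k:np.round(v,4).tolist() for k,v in c.items()})
s=ctrl.read_state();print(s["t"],s["tool_pos"],s["ee_rot"],s["contact_force"])
E
```

```text
side {'intrinsics': [[381.1984, 0.0, 318.1389], [0.0, 381.1984, 204.6239], [0.0, 0.0, 1.0]], 'D': [0.0084, 0.0, 0.0, 0.0, 0.0], 'R': [[-0.8705, -0.4921, -0.005], [-0.262, 0.4721, -0.8417], [0.4166, -0.7314, -0.5399]], 't': [0.4942, 0.2006, 1.1126]}
[0.01931992 0.96223141 0.77199106]
top {'intrinsics': [[384.3006, 0.0, 320.9766], [0.0, 384.3006, 199.6914], [0.0, 0.0, 1.0]], 'D': [-0.0379, 0.0, 0.0, 0.0, 0.0], 'R': [[-0.0181, -0.9995, -0.0265], [-0.9857, 0.0223, -0.167], [0.1675, 0.0231, -0.9856]], 't': [0.09, 0.576, 1.0623]}
[0.3914983  0.05264882 1.14553867]
{'intrinsics': [[310.0246, 0.0, 316.9692], [0.0, 310.0246, 202.1785], [0.0, 0.0, 1.0]], 'D': [0.0141, 0.0, 0.0, 0.0, 0.0], 'T_tool_cam': [[0.0009, -0.9581, -0.2865, 0.0807], [1.0, 0.0005, 0.0015, -0.0006], [-0.0013, -0.2865, 0.9581, -0.1659], [0.0, 0.0, 0.0, 1.0]]}
0.1 [ 0.32671578 -0.64670763  0.21783046] [ 9.72762978e-01  2.31800908e-01 -2.30966502e-04 -6.88829388e-04] [0.29351528 0.26914577 0.15052812]
```

View pics/top0.png

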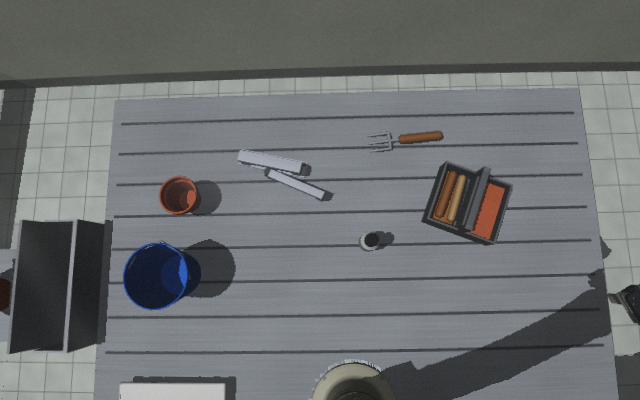

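View pics/side0.png

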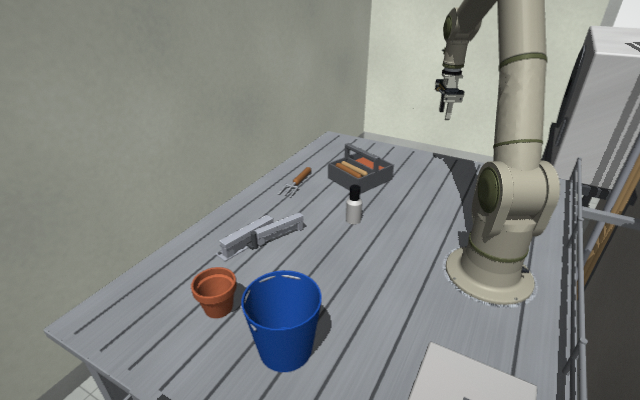

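The top view shows the rail from (240,155) to (305,168), the leg from (268,172) to (328,195), the caddy at (467,203) with its red tile to the right of the handle, and the bottle at (371,241). The fork is at (405,138), the pot at (180,195) and the pail at (158,275). The side view agrees.

```bash
cat > h.py <<'E'
from workcell import ctrl
import cv2,numpy as np
from scipy.spatial.transform import Rotation as Rn
def cam(name,st=None):
    c=ctrl.get_calibration(name);K=np.array(c["intrinsics"]);D=np.array(c["D"])
    if name=="wrist":
        st=st or ctrl.read_state();T=np.eye(4);T[:3,:3]=Rn.from_quat(st["ee_rot"]).as_matrix();T[:3,3]=st["tool_pos"]
        T=T@np.array(c["T_tool_cam"]);return K,D,T[:3,:3].T,-T[:3,:3].T@T[:3,3]
    return K,D,np.array(c["R"]),np.array(c["t"])
def cast(C,uv,z):
    K,D,R,t=C;p=cv2.undistortPoints(np.array(uv,float).reshape(-1,1,2),K,D)[:,0]
    d=np.c_[p,np.ones(len(p))]@R;o=-R.T@t
    return o+d*((z-o[2])/d[:,2])[:,None]
def proj(C,X):
    K,D,R,t=C;return cv2.projectPoints(np.array(X,float).reshape(-1,1,3),cv2.Rodrigues(R)[0],t,K,D)[0][:,0]
def down(yaw): # tool x axis at world yaw, z down ; fingers close along tool y
    return (Rn.from_euler('z',yaw)*Rn.from_euler('x',np.pi)).as_quat()
def blobs(m,amin=80):
    n,l,s,c=cv2.connectedComponentsWithStats(m.astype(np.uint8));out=[]
    for i in range(1,n):
        if s[i,4]>=amin:
            ct=max(cv2.findContours((l==i).astype(np.uint8),0,1)[0],key=cv2.contourArea)
            out.append((s[i,4],c[i],cv2.boxPoints(cv2.minAreaRect(ct)),ct))
    return sorted(out,key=lambda b:-b[0])
E
python3 - <<'E'
from h import *
np.set_printoptions(precision=3,suppress=True)
C=cam("top");im=cv2.imread("pics/top0.png");hsv=cv2.cvtColor(im,cv2.COLOR_BGR2HSV)
print(hsv[158,265],hsv[184,300],hsv[220,330],hsv[195,484],hsv[205,490])
print("rail",cast(C,[(240,151),(303,164)],.06),"leg",cast(C,[(268,171),(326,193)],.06))
m=np.zeros((400,640),bool);m[130:210,220:340]=hsv[130:210,220:340,2]>165
for b in blobs(m):print(b[0],b[1],b[2].tolist(),cast(C,b[2],.06)[:,:2].tolist())
print("pot",cast(C,[(179,193)],.095),"pail",cast(C,[(155,275)],.17),"bottle cap",cast(C,[(371,240)],.135),"fork",cast(C,[(368,141),(443,135)],.02))
print("handle",cast(C,[(486,170),(470,228)],.125),'caddy corners',cast(C,[(446,162),(512,184),(494,243),(422,223)],.07))
cv2.imwrite("pics/crop.png",cv2.resize(im[130:260,220:530],None,fx=2.5,fy=2.5,interpolation=2))
st=ctrl.read_state();w=ctrl.capture("wrist")
E
```

```text
[107  21 170] [108  22 176] [104  20 138] [  7 133  73] [  8 160 156]
rail [[0.727 0.315 0.06 ]
 [0.683 0.129 0.06 ]] leg [[0.664 0.231 0.06 ]
 [0.595 0.063 0.06 ]]
627 [269.719 160.738] [[237.30767822265625, 159.4615478515625], [239.5, 148.5], [302.0, 161.0], [299.80767822265625, 171.9615478515625]] [[0.7015453310651482, 0.3220428182604241], [0.7348915891295615, 0.3161840624910285], [0.6918251587836075, 0.1314085679140724], [0.6590893720750339, 0.13810531804129694]]
380 [295.392 183.511] [[268.3322448730469, 175.5357666015625], [271.1144104003906, 169.13671875], [323.1112365722656, 191.7440185546875], [320.3290710449219, 198.14306640625]] [[0.6507121478396264, 0.22997669516481997], [0.6696651184969977, 0.22192306076262544], [0.5989970023411377, 0.07148958164541461], [0.5805052625344166, 0.07982458846347136]]
pot [[0.598 0.478 0.095]] pail [[0.373 0.501 0.17 ]] bottle cap [[ 0.453 -0.053  0.135]] fork [[ 0.761 -0.067  0.02 ]
 [ 0.774 -0.297  0.02 ]]
handle [[ 0.637 -0.374  0.125]
 [ 0.48  -0.317  0.125]] caddy corners [[ 0.676 -0.284  0.07 ]
 [ 0.607 -0.467  0.07 ]
 [ 0.441 -0.4    0.07 ]
 [ 0.502 -0.204  0.07 ]]
```

View pics/crop.png

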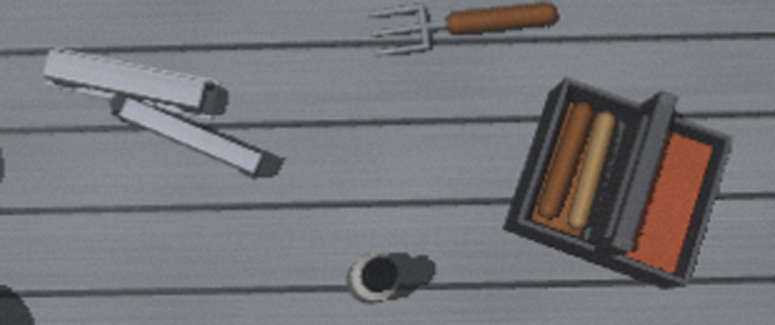

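```bash
cat >> h.py <<'E'
def best(q0,p,yaws):
    pass
E
python3 - <<'E'
from h import *
np.set_printoptions(precision=3,suppress=True)
H=np.array([.667,.234]);sy=-.227
for off in (0,np.pi):
    for th in (.2,.9,1.57):
        phi=-np.pi/2+sy-th;d=np.array([np.cos(phi),np.sin(phi)]);b=np.array([-d[1],d[0]])
        p=H+.145*d+.021*b
        print(off,th,p,b,ctrl.inverse_kinematics([*p,.03],down(phi+np.pi/2+off)))
    print("caddy",ctrl.inverse_kinematics([.56,-.345,.12],down(-.348+off)),ctrl.inverse_kinematics([.609,.2475,.18],down(-.227+off)))
E
```

```text
0 0.2 [0.626 0.093] [ 0.91  -0.414] [-0.384  0.747  0.226  1.955 -0.339  0.476 -1.911]
0 0.9 [0.545 0.153] [ 0.429 -0.903] [-0.618  0.723  0.369  2.117 -0.642  0.411 -2.432]
0 1.57 [0.521 0.246] [-0.224 -0.975] [ 0.131  0.976 -1.108  2.035  1.146  0.95   1.294]
caddy [ 0.339  0.639  0.197  1.852 -0.189  0.669 -1.272] [-0.482  0.558  0.015  1.8   -0.011  0.784 -2.259]
3.141592653589793 0.2 [0.626 0.093] [ 0.91  -0.414] [ 0.091  0.783 -0.511  1.923  0.651  0.606  0.298]
3.141592653589793 0.9 [0.545 0.153] [ 0.429 -0.903] [-0.201  0.696 -0.254  2.09   0.422  0.404 -0.346]
3.141592653589793 1.57 [0.521 0.246] [-0.224 -0.975] [-0.455  0.694 -0.125  2.072  0.213  0.387 -0.975]
caddy [ 0.833  0.694 -0.579  1.817  0.517  0.786  1.208] [-0.014  0.656 -0.728  1.768  0.533  0.925  0.373]
```

Run:
```python
from h import *
np.set_printoptions(precision=3,suppress=True)
sy=-.227;th=.21
ctrl.goto([.64,.16,.25],down(sy-th+np.pi))
st=ctrl.read_state();im=ctrl.capture("wrist");bgr=im[:,:,::-1].copy();cv2.imwrite("pics/w1.png",bgr);np.save("w1.npy",np.r_[st["tool_pos"],st["ee_rot"]])
print(st["t"],st["joint_pos"])
hsv=cv2.cvtColor(bgr,cv2.COLOR_BGR2HSV);C=cam("wrist",st)
for z in (165,180,195):
  print(z)
  for b in blobs(hsv[:,:,2]>z,800)[:5]:print(b[0],b[1],b[2].round().tolist(),cast(C,b[2],.06)[:,:2].round(3).tolist())
```

```text
3.1917 [ 0.121  0.576 -0.707  1.696  0.426  1.03   0.401]
165
180
195
```

View pics/w1.png

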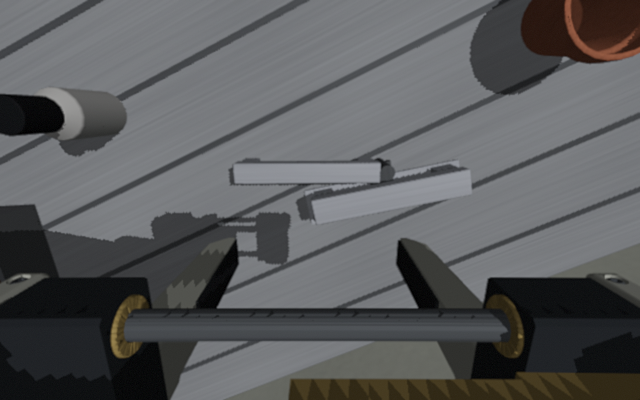

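The wrist view shows the leg's top face from (233,162) to (381,184). The rail's top face has corners near (313,198), (316,221), (471,193) and (469,169).

Run:
```python
from h import *
np.set_printoptions(precision=4,suppress=True)
v=np.load("w1.npy");C=cam("wrist",dict(tool_pos=v[:3],ee_rot=v[3:]))
bgr=cv2.imread("pics/w1.png");hsv=cv2.cvtColor(bgr,cv2.COLOR_BGR2HSV)
for p in [(300,172),(400,195),(350,140),(280,145),(400,230)]:print(p,hsv[p[1],p[0]])
for p in ([(313,198),(316,221),(471,193),(469,169)],[(233,162),(234,184),(381,184),(380,162)]):print(cast(C,p,.06)[:,:2])
t=int(hsv[172,300,2])-12;roi=np.zeros((400,640),bool);roi[150:235,220:480]=1
for b in blobs((hsv[:,:,2]>t)&roi,500)[:4]:print(t,b[0],b[2].round().tolist(),cast(C,b[2],.06)[:,:2].round(4).tolist())
```

```text
(300, 172) [110  15 153]
(400, 195) [110  15 155]
(350, 140) [105  12 129]
(280, 145) [110  12 127]
(400, 230) [105  12 126]
[[0.6585 0.146 ]
 [0.6865 0.1368]
 [0.7323 0.3181]
 [0.7035 0.3244]]
[[0.5804 0.0809]
 [0.6036 0.0691]
 [0.677  0.2258]
 [0.6522 0.2344]]
141 3727 [[312.0, 201.0], [470.0, 170.0], [474.0, 193.0], [316.0, 224.0]] [[0.6613, 0.1431], [0.7043, 0.3248], [0.7336, 0.3215], [0.6907, 0.1355]]
141 2624 [[234.0, 164.0], [379.0, 164.0], [379.0, 182.0], [234.0, 182.0]] [[0.5829, 0.0808], [0.6539, 0.2325], [0.6737, 0.2246], [0.6015, 0.0703]]
```

Run:
```python
from h import *
np.set_printoptions(precision=4,suppress=True)
H=np.array([.667,.236]);sy=-.23
def pose(th,off,z,r=.147):
    phi=-np.pi/2+sy-th;d=np.array([np.cos(phi),np.sin(phi)]);b=np.array([-d[1],d[0]])
    return [*(H+r*d+off*b),z],down(phi+np.pi/2+np.pi)
ctrl.gripper_to(0,10)
ctrl.goto(*pose(.208,.036,.12));print(ctrl.move_l(*pose(.208,.036,.032),until_force=8))
for th in np.r_[.23,np.linspace(.4,1.5,6)]:
    r=ctrl.move_l(*pose(th,.0195,.032),max_speed=.15,until_force=20);s=ctrl.read_state();print(round(th,2),r,s["contact_force"],s["t"])
    if r:break
r=ctrl.move_l(*pose(1.66,.0195,.032),max_speed=.04,until_force=14);s=ctrl.read_state()
print(r,s["tool_pos"],s["contact_force"],pose(np.pi/2,.0195,.032)[0])
ctrl.move_l(*pose(1.5,.03,.032));ctrl.move_l(*pose(1.45,.03,.25),max_speed=.3)
ctrl.gripper_to(.093)
im=ctrl.capture("top");cv2.imwrite("pics/t2.png",im[:,:,::-1])
st=ctrl.read_state();w=ctrl.capture("wrist");cv2.imwrite("pics/w2.png",w[:,:,::-1]);np.save("w2.npy",np.r_[st["tool_pos"],st["ee_rot"]]);print(st["t"],st["tool_pos"],st["joint_pos"])
```

```text
False
0.23 False [-0.2064 -0.0551 -0.9393] 6.3583
0.4 False [-0.2239  0.0537  0.733 ] 6.675
0.62 False [-0.2986 -0.9129 -0.6991] 7.0417
0.84 False [-0.0955 -0.3561 -0.1375] 7.4083
1.06 False [ 0.0133 -1.0627 -0.2077] 7.775
1.28 False [ 0.5082 -0.4203  0.5175] 8.1417
1.5 False [-0.2693 -0.0789  0.4127] 8.5083
True [0.5195 0.2493 0.0316] [-0.2742 -0.2585  0.15  ] [np.float64(0.5194254782252737), np.float64(0.2505262012570678), 0.032]
11.6167 [0.5176 0.2222 0.25  ] [-0.3202  0.3801 -0.2532  1.9285  0.1243  0.8479 -0.7477]
```

View pics/w2.png

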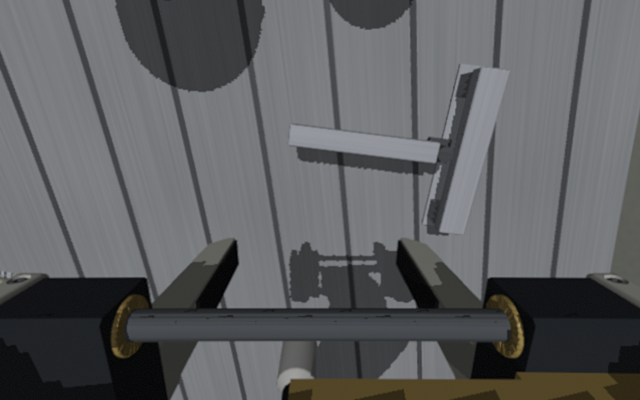

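The view shows the leg swung out: outer end at (290,134), inner end at (440,153). The rail runs from (490,70) to (450,232).

Run:
```python
from h import *
np.set_printoptions(precision=4,suppress=True)
v=np.load("w2.npy");C=cam("wrist",dict(tool_pos=v[:3],ee_rot=v[3:]))
hsv=cv2.cvtColor(cv2.imread("pics/w2.png"),cv2.COLOR_BGR2HSV)
roi=np.zeros((400,640),bool);roi[60:240,280:515]=1
for b in blobs((hsv[:,:,2]>143)&roi,500)[:2]:
    q=cast(C,b[3][:,0],.06)[:,:2].astype(np.float32);(c,wh,a)=cv2.minAreaRect(q)
    bp=cv2.boxPoints((c,wh,a));e=bp[1]-bp[0] if np.linalg.norm(bp[1]-bp[0])>np.linalg.norm(bp[2]-bp[1]) else bp[2]-bp[1]
    print(b[0],b[1],c,wh,np.arctan2(e[1],e[0]),cast(C,[b[1]],.06))
# caddy yaw from top
C=cam("top");h2=cv2.cvtColor(cv2.imread("pics/t2.png"),cv2.COLOR_BGR2HSV)
m=(h2[:,:,2]<110)&(h2[:,:,1]<60)
```

```text
4167 [473.8591 148.2849] (0.6974490284919739, 0.23091523349285126) (0.18728214502334595, 0.028955519199371338) 1.339558 [[0.6997 0.2404 0.06  ]]
2835 [362.6152 143.2123] (0.5756871104240417, 0.2595481872558594) (0.02139619179069996, 0.16878236830234528) -0.22949502 [[0.5745 0.26   0.06  ]]
```

Run:
```python
from h import *
np.set_printoptions(precision=4,suppress=True)
ctrl.goto([.53,-.345,.30],down(-.348+np.pi))
st=ctrl.read_state();w=ctrl.capture("wrist")[:,:,::-1].copy();cv2.imwrite("pics/w3.png",w);np.save("w3.npy",np.r_[st["tool_pos"],st["ee_rot"]]);print(st["t"],st["joint_pos"])
```

```text
13.7167 [ 0.7525  0.4338 -0.3887  1.7129  0.1862  1.0315  1.5239]
```

View pics/w3.png

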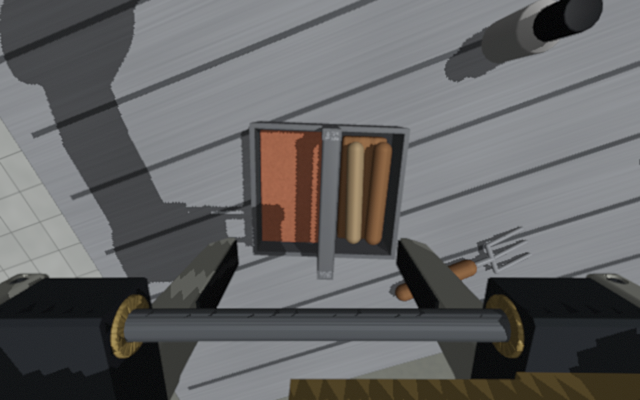

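The wrist view shows the handle bar top from about (331,128) to (325,277), with the red tile compartment left of it and the tools right. The caddy rim corners are near (249,123), (409,128) and (396,258).

Run:
```python
from h import *
np.set_printoptions(precision=4,suppress=True)
v=np.load("w3.npy");C=cam("wrist",dict(tool_pos=v[:3],ee_rot=v[3:]))
im=cv2.imread("pics/w3.png").astype(int)
g=im.sum(2)/3
L=[];Rr=[]
for r in range(145,262,6):
    row=g[r,300:360];print(r,row[8:44].astype(int).tolist()) if r in(157,199,241) else 0
p=cast(C,[(321,128),(341,128),(317,278),(333,278)],.13);print(p);d=(p[0]+p[1]-p[2]-p[3])/2;print("yaw",np.arctan2(-d[1],-d[0]),np.linalg.norm(d),p.mean(0))
q=cast(C,[(249,123),(409,128),(396,258)],.07);print(q,np.linalg.norm(q[0]-q[1]),np.linalg.norm(q[2]-q[1]),(q[0]+q[2])/2)
```

```text
157 [56, 56, 56, 58, 72, 89, 103, 111, 112, 93, 65, 55, 54, 54, 67, 89, 103, 107, 107, 107, 108, 109, 110, 111, 112, 114, 114, 114, 116, 113, 105, 83, 50, 31, 34, 43]
199 [56, 54, 58, 79, 101, 111, 113, 110, 90, 62, 52, 49, 62, 85, 100, 106, 105, 104, 105, 106, 106, 107, 107, 109, 109, 111, 112, 107, 97, 75, 43, 32, 38, 44, 45, 46]
241 [53, 59, 82, 97, 102, 103, 96, 76, 56, 50, 59, 77, 95, 103, 104, 103, 103, 103, 103, 105, 104, 104, 105, 107, 106, 101, 81, 56, 47, 49, 49, 49, 50, 49, 50, 50]
[[ 0.4753 -0.3187  0.13  ]
 [ 0.4824 -0.2988  0.13  ]
 [ 0.6418 -0.3832  0.13  ]
 [ 0.6484 -0.3648  0.13  ]]
yaw -0.374120969320136 0.1786183590422284 [ 0.562  -0.3414  0.13  ]
[[ 0.4431 -0.4009  0.07  ]
 [ 0.5161 -0.2164  0.07  ]
 [ 0.6831 -0.2796  0.07  ]] 0.1984285251662768 0.17852141064913557 [ 0.5631 -0.3403  0.07  ]
```

Run:
```python
from h import *
np.set_printoptions(precision=4,suppress=True)
q=down(-.37+np.pi)
ctrl.gripper_to(.06)
ctrl.goto([.5625,-.341,.19],q)
print(ctrl.move_l([.5625,-.341,.103],max_speed=.12,until_force=6))
ctrl.gripper_to(0,50);s=ctrl.read_state();print(s["gripper_width"],s["finger_force"],s["contact_force"],s["t"])
ctrl.move_l([.5625,-.341,.28],max_speed=.15)
s=ctrl.read_state();print(s["gripper_width"],s["contact_force"],s["wrist_torque"],s["tool_pos"])
ctrl.goto([.6096,.2514,.28],down(-.23+np.pi))
s=ctrl.read_state();print(s["t"],s["contact_force"],s["wrist_torque"],s["tool_pos"])
cv2.imwrite("pics/s4.png",ctrl.capture("side")[:,:,::-1])
```

```text
False
0.019799896568507665 49.982977509498596 [-1.0186 -0.0736  1.9506] 16.625
0.019788436245962333 [-0.553   0.1205 -5.1556] [ 0.0536 -0.1401 -0.0076] [ 0.562  -0.3408  0.2789]
20.0917 [ 0.3045  0.118  -4.8264] [ 0.0878 -0.1558 -0.0069] [0.6103 0.2497 0.2799]
```

View pics/s4.png

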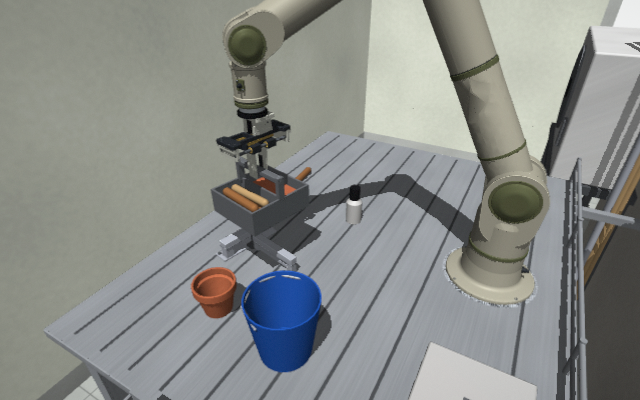

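The side view shows the caddy hanging level above the stand, with the leg at its stop.

Run:
```python
from h import *
np.set_printoptions(precision=4,suppress=True)
q=down(-.23+np.pi);P=[.6096,.2514]
ctrl.move_l([*P,.178],q,max_speed=.15)
r=ctrl.move_l([*P,.150],q,max_speed=.02,until_force=3);s=ctrl.read_state()
print(r,s["tool_pos"],s["contact_force"],s["wrist_torque"],s["t"])
if r or s["contact_force"][2]>-2:
    ctrl.gripper_to(.05);s=ctrl.read_state();print(s["contact_force"])
    ctrl.move_l([*P,.30],max_speed=.2)
    ctrl.goto([.59,.256,.33],q)
    st=ctrl.read_state();w=ctrl.capture("wrist")[:,:,::-1].copy();cv2.imwrite("pics/w5.png",w);np.save("w5.npy",np.r_[st["tool_pos"],st["ee_rot"]])
    C=cam("wrist",st);e=np.array([np.cos(-.23),np.sin(-.23)]);n=np.array([-e[1],e[0]])
    cs=[[*(np.array(P)+a*e*.09+b*n*.1),.13] for a,b in((1,1),(1,-1),(-1,-1),(-1,1))]+[[*(np.array(P)-e*.09),.19],[*(np.array(P)+e*.09),.19]]
    print("predicted px: rim",proj(C,cs))
    print(st["t"])
```

```text
True [0.6095 0.2514 0.163 ] [-0.8554 -0.2143  5.4803] [-0.0449 -0.1008 -0.0071] 21.7917
[-0.5707  0.1433 -0.291 ]
predicted px: rim [[392.031  261.0784]
 [239.1437 260.8071]
 [227.9322 118.2253]
 [403.5651 118.6551]
 [315.6008 120.5965]
 [315.4292 286.1155]]
23.6
```

View pics/w5.png

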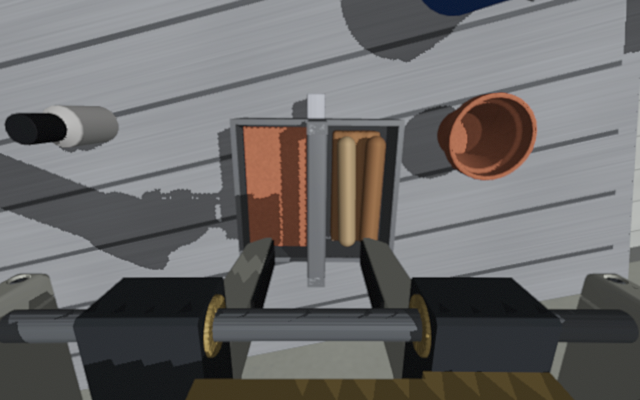

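The wrist view shows the caddy seated: rim corners at (232,120) and (404,120) against predicted (228,118) and (404,119). The handle is in line with the leg's end at (316,105), and the pot and bottle are undisturbed. Next is the bottle.

Run:
```python
from h import *
np.set_printoptions(precision=4,suppress=True)
im=cv2.imread("pics/top0.png");v=im.max(2);C=cam("top")
print(v[226:256:2,354:396:2])
m=np.zeros_like(v,bool);m[225:256,350:400]=v[225:256,350:400]<60
for b in blobs(m,20):print(b[0],b[1],cast(C,[b[1]],.135),cast(C,[b[1]],.128))
q=down(-.23+np.pi/2)
for p in ([.453,-.053,.3],[.453,-.053,.096],[.5987,.2047,.3],[.5987,.2047,.16]):print(ctrl.inverse_kinematics(p,q))
q0=ctrl.inverse_kinematics([.453,-.053,.25],q)
ctrl.gripper_to(.093)
ctrl.goto([.465,-.053,.25],q)
st=ctrl.read_state();w=ctrl.capture("wrist")[:,:,::-1].copy();cv2.imwrite("pics/w6.png",w);np.save("w6.npy",np.r_[st["tool_pos"],st["ee_rot"]])
print(st["t"],proj(cam("wrist",st),[[.453,-.053,.135],[.453,-.053,0]]))
```

```text
[[136 140 139 136 138 135 139 137 142 140 140 139 137 137 138 140 138 131
  135 139 135]
 [138 141 141 135 140 138 138 139 136 137 141 140 137 138 132 140 135 138
  137 138 134]
 [141 143 139 142 141 139 137 137 137 139 141 142 138 140 137 138 133 135
  135 135 137]
 [142 140 144 142 142 128 132 127 108  83  89  69  67  67  64 116 106  79
   79 137 137]
 [139 139 138 140 136 146 120  56  41  40  33  50  66  66  66  67  66  63
   68  76 141]
 [137 136 140 122 151 148  51  38  41  43  42  40  52  69  64  64  61  66
   67  68 118]
 [130 134 129 106 160 109  47  42  41  39  42  39  41  64  64  66  66  64
   67  65 120]
 [138 135 117 117 166  87  46  42  43  38  44  41  40  63  65  69  68  62
   66  67 133]
 [141 142 120 121 164 117  43  40  39  43  42  42  59  68  65  67  63  66
   66 108 135]
 [ 86  86  86  91 160 159  58  39  40  39  42  47  67  44  45  50  46  73
   74  76  76]
 [ 87  90  80  89 118 164 154  80  48  42 115 110  66  61  59  62 126 133
  139 131 132]
 [141 138 138 125  84 116 153 151 142 133 130  72  67  65  65 136 136 139
  137 137 134]
 [138 137 138 137 134  87  79  86  89  71 133 132 131 139 136 139 137 135
  137 135 137]
 [143 139 140 139 140 143 139 136 138 140 141 140 144 138 136 140 139 136
  137 138 135]
 [140 140 138 140 142 139 137 140 139 135 137 138 140 138 135 135 132 137
  134 136 130]]
161 [371.7143 239.3727] [[ 0.455  -0.0545  0.135 ]] [[ 0.4554 -0.0553  0.128 ]]
26 [383.4231 243.9615] [[ 0.4424 -0.0846  0.135 ]] [[ 0.4427 -0.0855  0.128 ]]
[ 0.1783  0.1822 -0.2194  2.0775  0.0509  0.8868 -0.2998]
[ 0.0965  0.4964 -0.1445  2.3053  0.2008  0.3508 -0.4496]
[-0.2841  0.4164 -0.1952  1.7205  0.0925  1.0136 -0.742 ]
[-0.3098  0.559  -0.1631  1.8658  0.1299  0.727  -0.7757]
25.8 [[303.1715 202.5399]
 [307.0788 173.9869]]
```

View pics/w6.png

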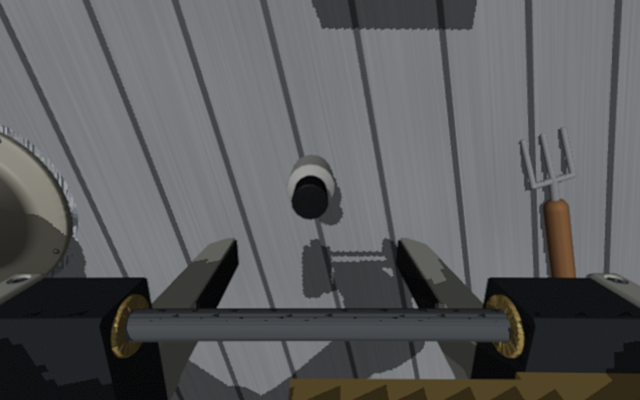

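The cap's top is centred at about (310,201), which is 7 px from the prediction (303,202).

Run:
```python
from h import *
np.set_printoptions(precision=4,suppress=True)
v=np.load("w6.npy");C=cam("wrist",dict(tool_pos=v[:3],ee_rot=v[3:]))
b=cast(C,[(310,201)],.135)[0];print(b)
b=(b+[.455,-.0545,.135])/2;b=b.tolist();print(b)
q=down(-.23+np.pi/2)
ctrl.gripper_to(.075)
ctrl.goto([b[0],b[1],.17],q)
print(ctrl.move_l([b[0],b[1],.096],max_speed=.1,until_force=5))
ctrl.gripper_to(0,20);s=ctrl.read_state();print(s["gripper_width"],s["finger_force"],s["contact_force"],s["tool_pos"])
ctrl.move_l([b[0],b[1],.31],max_speed=.2)
B=[.5987,.2047]
ctrl.goto([*B,.31],q)
s=ctrl.read_state();print(s["gripper_width"],s["contact_force"],s["wrist_torque"],s["t"])
cv2.imwrite("pics/t7.png",ctrl.capture("top")[:,:,::-1]);cv2.imwrite("pics/s7.png",ctrl.capture("side")[:,:,::-1])
```

```text
[ 0.4597 -0.053   0.135 ]
[0.4573266838507499, -0.05373842645792698, 0.135]
False
0.03583509588013845 19.98152643442154 [ 0.4351 -0.0414  1.1125] [ 0.4574 -0.0537  0.096 ]
0.035408753444768626 [ 0.6371 -1.6488 -2.9734] [-0.104  -0.0697 -0.0075] 30.75
```

View pics/s7.png

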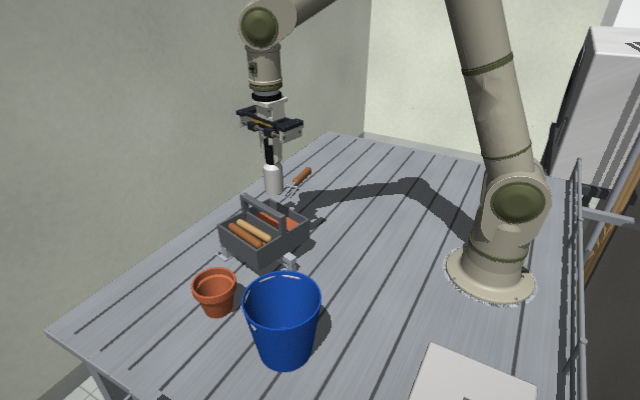

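The bottle hangs upright over the caddy, which still sits level on the stand.

Run:
```python
from h import *
np.set_printoptions(precision=4,suppress=True)
B=[.5987,.2047]
ctrl.move_l([*B,.208],max_speed=.15);ctrl.sleep(.4)
F=lambda:np.mean([(ctrl.sleep(.02),ctrl.read_state()["contact_force"][2])[1] for _ in range(10)])
f0=F();r=ctrl.move_l([*B,.160],max_speed=.012,until_force=2.5);s=ctrl.read_state();f1=F()
print(r,s["tool_pos"],f0,f1,s["t"])
```

```text
True [0.5989 0.2046 0.1981] -1.9040808775312983 5.773721250581015 33.6667
```

Run:
```python
from h import *
np.set_printoptions(precision=4,suppress=True)
q=down(-.23+np.pi/2);B=[.5987,.2047]
ctrl.gripper_to(.065);ctrl.move_l([*B,.34],max_speed=.2)
ctrl.goto([.50,.06,.36],q);ctrl.sleep(.3)
st=ctrl.read_state();print(st["t"])
t=ctrl.capture("top")[:,:,::-1];cv2.imwrite("pics/t8.png",t);v=t.max(2);C=cam("top")
X,Y=proj(C,[[*B,.237]])[0].astype(int);print(X,Y);m=np.zeros_like(v,bool);m[Y-25:Y+25,X-25:X+25]=v[Y-25:Y+25,X-25:X+25]<48
for b in blobs(m,30)[:4]:print("cap",b[0],b[1],cast(C,[b[1]],.237))
s=ctrl.capture("side")[:,:,::-1];cv2.imwrite("pics/s8.png",s);C=cam("side")
print("side pred cap top/base",proj(C,[[*B,.237],[*B,.192],[*B,.102]]))
X,Y=proj(C,[[*B,.215]])[0].astype(int);v=s.max(2)
m=np.zeros_like(v,bool);m[Y-40:Y+40,X-30:X+30]=v[Y-40:Y+40,X-30:X+30]<48
for b in blobs(m,30)[:4]:print("side cap",b[0],b[1],b[2].round(1).tolist())
```

```text
36.425
266 179
cap 232 [268.0259 174.75  ] [[0.6104 0.2018 0.237 ]]
side pred cap top/base [[272.805  183.8323]
 [273.8773 197.3147]
 [275.8843 222.5799]]
side cap 191 [273.4712 190.2775] [[268.0, 182.0], [280.0, 182.0], [280.0, 199.0], [268.0, 199.0]]
```

```bash
python3 -c "
from workcell import ctrl
print(ctrl.job_done())"
```

```text
the job is handed in; nothing more can be done
None
```

I handed the job in at about 37 s: the leg is against its stop, the caddy is level on the rail and leg, and the bottle was let go upright on the tile (about 42 mm up) after a touch of about 8 N; nothing touched the pail, pot or fork.

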